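Unlock a tube from the shaker and hold it leaning over the light panel

ROBOT

A 6-joint arm with a two-finger parallel gripper is mounted at the origin on the work surface. World frame = base frame: x ahead of the robot, y to its left, z up, the work surface at z = 0. Lengths are in m, angles in rad, forces in N, time in s.
With the tool pointing down it reaches from about 0.4 to 0.825 m from the base axis. Payload 7 kg.
Tool frame: the origin (TCP) lies midway between the tips of the shut fingers; the grasp point (between the pads) lies 19 mm behind it (grip_point_offset is the z of the grasp point in the tool frame, in m); z points along the fingers, y is the direction in which the jaws open and shut (so a half turn about z gives the same grasp; the last joint's range is limited). The gripper opens to 85 mm and grips with 20 to 120 N. Pads are 22 mm wide; open, the fingers measure 114 mm over their backs; the gripper's body (76 mm by 85 mm) begins 54 mm behind the grasp point. The pads swing forward as they close: fully open they stand 13 mm farther back than shut.
Start: joints at [-0.871, 0.359, 0.012, 0, -1.224, -0.288], TCP at [0.27, -0.619, 0.231] pointing down, gripper open.
Joint ranges: [-3.07, 3.07], [-1.43, 2.12], [-1.02, 1.25], [-3.03, 1.67], [-3.05, -0], [-3.03, 3.03]. Speed limits (rad/s): [2.39, 2.39, 3.01, 3.14, 3.14, 3.14].

INTERFACE

Orientations are given as a rotation vector (axis times angle).
In Python, from bench import * gives the robot as it stands. The module is installed in compiled form; this text tells all that it offers. Calls block until the motion is done:
- reach(position, orientation): joint-space move of the TCP to a pose.
- move_straight(position, feed=0.15, orientation=None): straight line of the TCP; orientation=None keeps the orientation; feed is the mean speed in m/s.
- set_joints(angles): joint-space move.
- set_gripper(opening, newtons=None): finger opening in m; newtons is the grip in N (None keeps the last); returns when the fingers have stopped.
- dwell(seconds).
- inverse_kinematics(position, orientation): joint angles nearest the present ones, or None.
- observe(): the state.
- camera(name): name is "scene" or "top" or "wrist"; returns a dict with "frame" (420x560x3 uint8, blue, green, red), "intrinsics" (3x3 intrinsics, pixels), "distortion" ([k1, k2, p1, p2, k3] as OpenCV has them; the pictures are not rectified), "rvec" (rotation vector, rad) and "tvec" (3), from world to camera coordinates, as OpenCV has them. Camera axes: x right, y down, z forward; pixel columns grow to the right and rows downward; lengths in m; the calibration is good to about 2 mm. A picture is of the moment at which its call begins. There is no depth.
A pose or a line that the arm cannot do raises IKError and nothing moves.
- hand_in(): hands the job in, once; it reports no verdict.
The state is a dict: "time": time; "joints": joint angles; "joint_vel": joint speeds; "tau": joint torques, N m; "tcp_pos": TCP position; "tool_rot": TCP orientation; "force": force on the tool from outside, world axes, zero at the start; "torque": the same for the moment, N m; "gripper_width": finger opening in m.
Only numpy, scipy, OpenCV 4.12 (cv2) and the standard library are available. Lean on these libraries where they do the work, as an engineer would, in place of code of your own. Each camera call takes 0.05 s, during which the arm holds its last target.

TASK

Turn the shaker's keeper knob clockwise until it clicks over into its open position, then draw the capped tube out of the shaker's well. Carry it over the middle of the light panel and hold it there in the air, well clear of the panel and of everything else, cap end upward but leaning about 45 degrees from upright (any direction), as for checking it for cracks. Finish still holding it so, motionless; leave the knob open and leave the other things on the bench as they stand.

Things in the scene. Friction and masses are not known exactly. Their poses are not given: they have to be found in the camera images.
- block: tube shaker, fixed: white housing 134 x 234 mm, 44 mm high, round an aluminium block 90 x 190 mm, top 75 mm above the table. Origin: centre of its underside; z up, y along its length. Tube's well (31 mm wide, 60 mm deep, floor 15 mm above the table) at x = 0, y = +47.5 mm; the knob's upright axis at x = 0, y = -47.5 mm
- keeper (a joint): knob angle in rad, growing clockwise seen from above. 0: locked, steel arm along the block's +y, its end 2 mm above the tube's cap, so the tube cannot rise. From 1.06 to the stop at 1.24: open, arm about 65 degrees clear. Turns freely to 0.14, then a sprung detent resists with up to about 0.2 N m until 0.6, past which it snaps over to open and stays. Starts near 0
- keeper_grip (a point): on the knob's axis at grip height, 153 mm above the table. The knob: black upright bar 14 mm thick (this frame's x), 48 mm long (its y), 133 to 169 mm above the table. Frame turns with the knob (yaw = block's yaw minus joint). Under the bar a 7 mm thick, 12 mm wide steel arm reaches 107 mm along +y, its end 22 mm wide over the tube; arm top 133 mm up
- tube: the capped tube in the shaker's well, off-white plastic, 108 mm long, 50 to 100 g: round body 29 mm across with a tapered foot, screw cap 34 mm across over its top 24 mm. Origin: centre of its underside; z along the tube towards the cap. In the well its underside is 15 mm and its cap's top 123 mm above the table, 48 mm of it above the block
- tube_cap (a point): middle of the tube's cap, on its axis, 96 mm from the underside
- tube_mid (a point): middle of the tube's length, on its axis, 54 mm from the underside
- panel: flat light panel with a white face and grey rim, fixed to the table: 160 mm (its x) x 200 mm (its y), 12 mm high. Origin: centre of its underside. The shaker and the panel stand one to the left and one to the right; which is which varies
- rack: grey tube rack between them, 150 mm (its x) x 56 x 55 mm high, fixed, holding the spare tubes. Origin: centre of its underside
- spare_a: one of two spare tubes of the very same kind, standing in the grey rack (rack 150 x 56 x 55 mm); its cap top is 118 mm above the table. Origin: centre of its underside. Leave it
- spare_b: the other spare tube in the grey rack, cap top 118 mm above the table. Origin: centre of its underside. Leave it
- bottle: glass bottle with a screw cap, 70 mm across, 150 mm tall, beyond the work. Origin: centre of its underside. Leave it
- beaker: glass beaker, 72 mm across, 85 mm tall, beyond the work. Origin: centre of its underside. Leave it
- pen: marker pen lying on the table, 135 mm long, 13 mm thick. Origin: under its middle. Leave it
- tipbox: box of pipette tips, 85 x 120 x 57 mm, out to the left. Origin: centre of its underside. Leave it
- timer: small bench timer, 50 x 70 x 22 mm, out to the right. Origin: centre of its underside. Leave it
Not all that is in view belongs to the job. What is shaped like the spare_a but red or yellow is not meant. Leave any purple look-alike of the tube alone.

How it is judged:
On the way, in this order (a step that is already met when the one before it is completed fails the run):
1. the keeper knob is clicked over into its open position, the tube still in its well (value of joint keeper above 1 rad and height (world z) of tube below 0.03 m), for 0.2 s.
2. the tube is drawn wholly out of the well, in the gripper (value of joint keeper above 1 rad and height (world z) of tube above 0.085 m and contact force between tube and the fingers above 1 N), for 0.2 s.
At the end, for the whole second after the job is handed in: Knob open (past 1.0 rad); the gripper holds the tube still (under 30 mm/s), underside over 70 mm above the table, cap end up, leaning 33 to 57 degrees, its middle within 60 mm horizontally of the panel's centre, touching none of the other things (value of joint keeper above 1 rad and height (world z) of tube above 0.07 m and angle between tube's own z axis and vertical between 0.576 and 0.995 rad and horizontal distance between tube_mid and panel below 0.06 m and contact force between tube and the fingers above 1 N and contact force between tube and block below 0.2 N and contact force between tube and panel below 0.2 N and contact force between tube and rack below 0.2 N and contact force between tube and bottle below 0.2 N and contact force between tube and beaker below 0.2 N and contact force between tube and spare_a below 0.2 N and contact force between tube and spare_b below 0.2 N and linear speed of tube below 0.03 m/s); the arm keeps its last pose, push and grip.
It fails at once if another thing on the bench is shifted by more than 30 mm (distance of any of spare_a, spare_b, bottle, beaker, pen, tipbox, timer from where it was at the start of the episode above 0.03 m).
It also fails if it takes over 45 s, if anything falls off the work surface, if the arm or the gripper's body presses on something with over 40 N, if the wrist force passes 120 N, or if a joint passes its speed limit or range.

## Working session

There is one attempt and no reset: what is moved stays moved. The work goes in short steps, each a Python script; the robot and the scene stay as the last script left them, time stands still between calls to the robot, and variables do not carry over. Pictures are saved under pics/ and viewed, and the job is handed in when it is done.

```bash
mkdir -p pics
cat > h.py <<'E'
from bench import *
import numpy as np, cv2
from scipy.spatial.transform import Rotation as R
def snap(n,f):
    c=camera(n); cv2.imwrite('pics/'+f+'.png',c['frame']); np.savez('pics/'+f+'.npz',**c); return c
def ray(c,u,v):
    K=np.array(c['intrinsics'],float);d=np.array(c['distortion'],float)
    p=cv2.undistortPoints(np.array([[[u,v]]],float),K,d)[0,0]
    Rm=cv2.Rodrigues(np.array(c['rvec'],float))[0];t=np.array(c['tvec'],float).ravel()
    return -Rm.T@t, Rm.T@np.array([p[0],p[1],1.])
def onz(c,u,v,z):
    o,d=ray(c,u,v); return o+d*(z-o[2])/d[2]
def proj(c,P):
    return cv2.projectPoints(np.array(P,float).reshape(-1,3),np.array(c['rvec'],float),np.array(c['tvec'],float),np.array(c['intrinsics'],float),np.array(c['distortion'],float))[0][:,0]
def ld(f): return dict(np.load('pics/'+f+'.npz'))
E
python3 - <<'E'
from h import *
for n in ("scene","top","wrist"):
    c=snap(n,n+'0'); print(n,ray(c,280,210))
s=observe();print(s['time'],s['tcp_pos'],s['tool_rot'],s['gripper_width'])
try: print(grip_point_offset)
except Exception as e: print(e)
E
```

```text
scene (array([1.03933801, 0.42474615, 1.11989763]), array([-0.4033458 , -0.34761078, -0.84673525]))
top (array([ 0.46541358, -0.00217848,  1.57987586]), array([ 0.04048158, -0.00564737, -0.99929373]))
wrist (array([ 0.20024545, -0.64871488,  0.37246887]), array([ 0.27181923,  0.11252029, -0.95579705]))
0.15 [ 0.2700088  -0.61826856  0.23059285] [ 6.42076356e-01 -3.07487626e+00 -1.84213104e-03] 0.08514939781051203
-0.0187
```

View pics/top0.png

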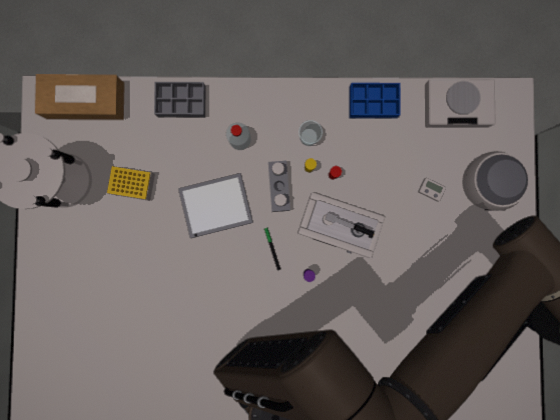

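View pics/scene0.png

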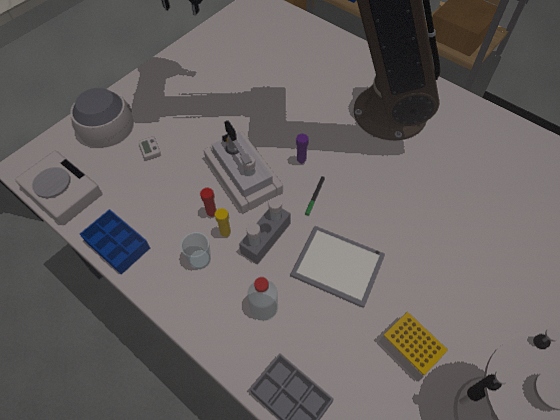

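The top view shows the shaker at about (343,224), the light panel at (215,205), and the rack with two spares at (280,187). The red, yellow and purple look-alikes are at (336,173), (311,165) and (309,275). I'll enlarge both views of the shaker.

Run:
```python
from h import *
a=cv2.imread('pics/top0.png')[180:270,285:405]; cv2.imwrite('pics/topc.png',cv2.resize(a,None,fx=6,fy=6,interpolation=cv2.INTER_CUBIC))
a=cv2.imread('pics/scene0.png')[110:215,190:310]; cv2.imwrite('pics/scenec.png',cv2.resize(a,None,fx=5.5,fy=5.5,interpolation=cv2.INTER_CUBIC))
```

```text
(no output)
```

View pics/topc.png

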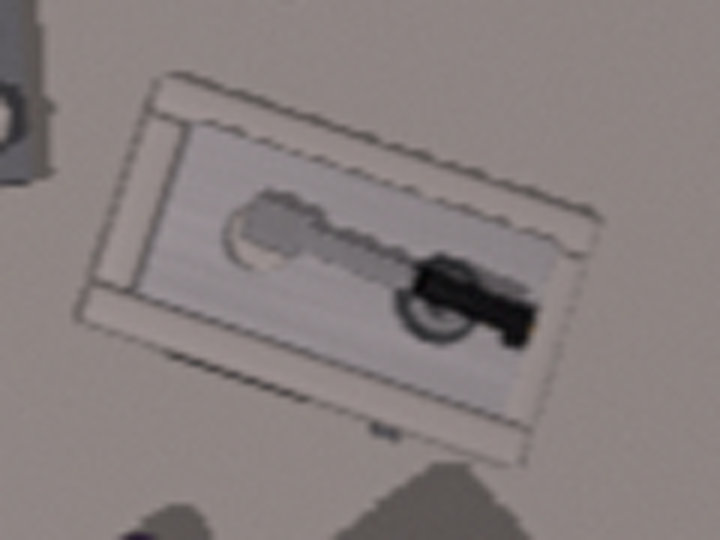

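View pics/scenec.png

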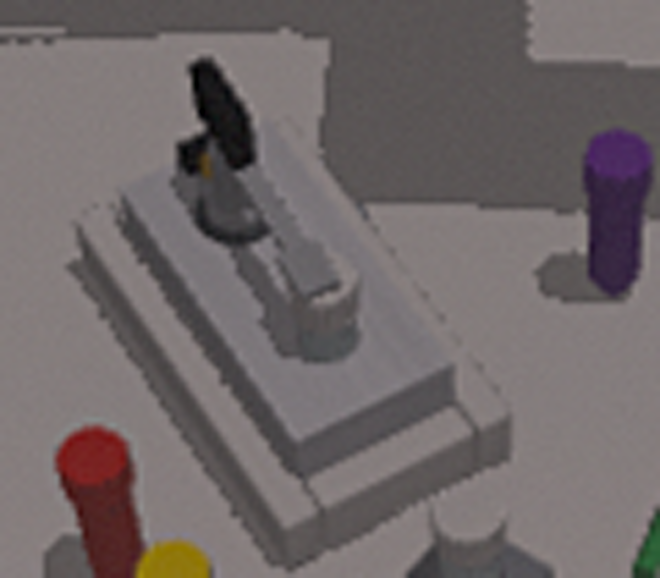

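Run:
```python
from h import *
t=ld('top0');s=ld('scene0')
T=lambda u,v,z:onz(t,285+(u+.5)/6-.5,180+(v+.5)/6-.5,z)
S=lambda u,v,z:onz(s,190+(u+.5)/5.5-.5,110+(v+.5)/5.5-.5,z)
H=np.array([T(170,75,.044),T(600,215,.044),T(525,465,.044),T(82,318,.044)])
print(H.round(4),'c',H.mean(0).round(4))
for i in range(4): d=H[(i+1)%4]-H[i];print(np.hypot(*d[:2]).round(4),np.degrees(np.arctan2(d[1],d[0])).round(1))
A=np.array([T(190,122,.075),T(560,242,.075),T(512,425,.075),T(133,290,.075)]);print('Al',A.round(4),A.mean(0))
for z in(.044,):
  print('scene housing', S(290,545,z),S(508,410,z),S(80,225,z))
print('scene al',S(303,443,.075),S(455,368,.075),S(125,192,.075),S(280,120,.075))
print('knob top ends',T(420,275,.169),T(535,315,.169),'scene',S(205,60,.169),S(245,165,.133))
print('cap top',T(258,232,.123),S(325,295,.123))
```

```text
[[ 0.5822 -0.1102  0.044 ]
 [ 0.5125 -0.3259  0.044 ]
 [ 0.3874 -0.2875  0.044 ]
 [ 0.4598 -0.0661  0.044 ]] c [ 0.4855 -0.1974  0.044 ]
0.2266 -107.9
0.1309 162.9
0.233 71.9
0.1302 -19.8
Al [[ 0.5567 -0.1179  0.075 ]
 [ 0.4982 -0.2996  0.075 ]
 [ 0.4084 -0.2755  0.075 ]
 [ 0.4737 -0.0898  0.075 ]] [ 0.48424924 -0.19571869  0.075     ]
scene housing [ 0.58828952 -0.09803202  0.044     ] [ 0.45800359 -0.06732809  0.044     ] [ 0.5102466  -0.32102009  0.044     ]
scene al [ 0.55362212 -0.11786825  0.075     ] [ 0.4718368 -0.0898906  0.075    ] [ 0.49472631 -0.2970454   0.075     ] [ 0.40644915 -0.26799435  0.075     ]
knob top ends [ 0.48066766 -0.2165843   0.169     ] [ 0.46249136 -0.26933185  0.169     ] scene [ 0.45793704 -0.26088203  0.169     ] [ 0.47450553 -0.22297543  0.133     ]
cap top [ 0.50132611 -0.14658161  0.123     ] [ 0.5045853  -0.14329771  0.123     ]
```

Both views agree: the block's centre is near (0.485,-0.196) with yaw about -18°, the knob axis near (0.470,-0.242) and the tube near (0.499,-0.150). The one meant is the off-white tube at top (328,218), because it sits in the shaker under the arm. The purple, red and yellow ones stand loose, and the two spares are in the rack. Next I'll measure the panel and look from above with the wrist camera.

Run:
```python
from h import *
t=ld('top0')
g=cv2.cvtColor(t['frame'],cv2.COLOR_BGR2GRAY)
m=(g>165).astype(np.uint8);m[:, :170]=0;m[:,265:]=0;m[:160]=0;m[245:]=0
cs=cv2.findContours(m,0,2)[0];k=max(cs,key=cv2.contourArea);b=cv2.boxPoints(cv2.minAreaRect(k));print(cv2.contourArea(k),b)
P=np.array([onz(t,u,v,.012) for u,v in b]);print(P.round(3),P.mean(0),np.linalg.norm(P[1]-P[0]),np.linalg.norm(P[2]-P[1]))
def down(a): # jaw axis at world angle a
    y=np.array([np.cos(a),np.sin(a),0]);z=np.array([0,0,-1.]);x=np.cross(y,z)
    return R.from_matrix(np.c_[x,y,z]).as_rotvec()
yaw=np.radians(-18)
for k in(0,np.pi):
    q=inverse_kinematics([.470,-.242,.27],down(yaw+k));print(k,q)
    q=inverse_kinematics([.470,-.242,.27],down(yaw+k-1.2));print(k,q)
```

```text
2290.0 [[182.76474 191.05882]
 [236.6471  177.58824]
 [247.00003 219.00002]
 [193.11768 232.4706 ]]
[[0.586 0.289 0.012]
 [0.629 0.123 0.012]
 [0.501 0.091 0.012]
 [0.459 0.256 0.012]] [0.54369484 0.18984292 0.012     ] 0.17139471779597573 0.13213938646427778
0 [-0.10420404  0.09244429 -0.24738776  0.         -1.23096428  2.93163743]
0 [-1.04204038e-01  9.24442928e-02 -2.47387757e-01  4.44089210e-16
 -1.23096428e+00  1.73163743e+00]
3.141592653589793 [-0.10420404  0.09244429 -0.24738776  0.         -1.23096428 -0.20995523]
3.141592653589793 [-0.10420404  0.09244429 -0.24738776  0.         -1.23096428 -1.40995523]
```

```bash
cat >> h.py <<'E'
def down(a):
    y=np.array([np.cos(a),np.sin(a),0]);z=np.array([0,0,-1.]);x=np.cross(y,z)
    return R.from_matrix(np.c_[x,y,z]).as_rotvec()
YAW=np.radians(-18)
E
python3 - <<'E'
from h import *
reach([.470,-.242,.30],down(YAW+np.pi))
c=snap('wrist','w1'); s=observe(); print(s['time'],s['tcp_pos'],s['joints'])
cv2.imwrite('pics/w1.png',c['frame'])
for P in([.470,-.242,.169],[.499,-.15,.123]): print(proj(c,P))
print(ray(c,280,210))
E
```

```text
1.7917 [ 0.46977588 -0.24275324  0.299686  ] [-1.05733761e-01  7.77647433e-02 -1.96599888e-01  5.25459705e-05
 -1.29704060e+00 -2.09979916e-01]
[[282.56965627 202.65517443]]
[[283.31733653 271.16300664]]
(array([ 0.4465188 , -0.31510461,  0.44178292]), array([ 0.09809386,  0.27739175, -0.9557855 ]))
```

View pics/w1.png

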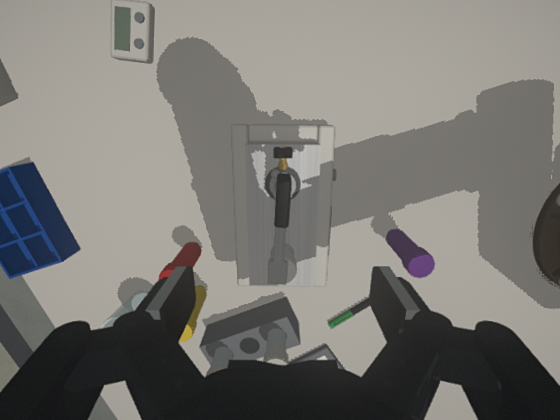

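Run:
```python
from h import *
a=cv2.imread('pics/w1.png')[115:295,220:350]; cv2.imwrite('pics/w1c.png',cv2.resize(a,None,fx=3.3,fy=3.3,interpolation=cv2.INTER_CUBIC))
```

```text
(no output)
```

View pics/w1c.png

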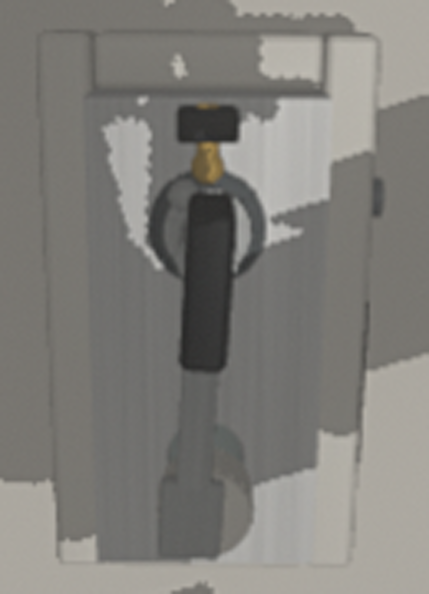

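Run:
```python
from h import *
c=ld('w1'); W=lambda u,v,z:onz(c,220+u/3.3,115+v/3.3,z)
f=W(203.5,371,.169);n0=W(211.5,194,.133);n1=W(211.5,194,.169)
print(f,n0,n1)
for n in(n0,n1): d=(f-n)[:2];print(np.hypot(*d),np.degrees(np.arctan2(d[1],d[0])),((f+n)/2))
# tube: cap disc visible right edge and arm end
print('cap right',W(254,500,.123),'cap back',W(207,422,.11))
L=[W(40,32,.044),W(380,37,.044),W(352,563,.044),W(58,561,.044)];print(np.round(L,4),np.mean(L,0))
```

```text
[ 0.47844575 -0.21887227  0.169     ] [ 0.46208591 -0.26110876  0.133     ] [ 0.46027099 -0.26740396  0.169     ]
0.04529421587542871 68.82667308698821 [ 0.47026583 -0.23999051  0.151     ]
0.05182323325717097 69.46944875763079 [ 0.46935837 -0.24313811  0.169     ]
cap right [ 0.48196227 -0.15083192  0.123     ] cap back [ 0.49021483 -0.17914037  0.11      ]
[[ 0.5097 -0.3257  0.044 ]
 [ 0.3862 -0.2835  0.044 ]
 [ 0.458  -0.0659  0.044 ]
 [ 0.584  -0.1081  0.044 ]] [ 0.48449178 -0.19582258  0.044     ]
```

The wrist view fits: block centre (0.4845,-0.1958), yaw -18.2°, and the bar turned about 0.04 rad already. Now I'll grip the knob and turn it.

Run:
```python
from h import *
K=[.4697,-.241]; a=np.radians(-20.6)+np.pi
reach([*K,.22],down(a)); move_straight([*K,.137],feed=.08)
s=observe();print(s['time'],s['force'].round(2) if hasattr(s['force'],'round') else s['force'])
set_gripper(0.0,50)
s=observe();print(s['time'],s['gripper_width'],np.round(s['force'],2),np.round(s['torque'],2),s['tcp_pos'])
q=np.array(s['joints'],float)
N=12
for i in range(1,N+1):
    p=q.copy();p[5]-=1.13*i/N;set_joints(p)
    s=observe();print(i,round(s['time'],2),round(s['joints'][5],3),np.round(s['force'],1),np.round(s['torque'],2),round(s['gripper_width'],4))
```

```text
3.4 [ 0.65  0.52 -0.98]
4.05 0.013314549277434662 [ 1.23 -0.88  0.37] [-0.24 -0.46 -0.03] [ 0.47016828 -0.24112052  0.13722059]
1 4.3 -0.349 [ 1.5 -0.1  1. ] [-0.01 -0.14 -0.02] 0.0134
2 4.55 -0.441 [1.  0.8 1. ] [ 0.09 -0.21  0.08] 0.0132
3 4.8 -0.535 [1.  1.8 2. ] [ 0.26 -0.17  0.13] 0.0132
4 5.05 -0.629 [0.3 1.2 1.5] [ 0.62 -0.09  0.09] 0.0132
5 5.3 -0.722 [1.3 2.  1.1] [ 0.73 -0.21  0.32] 0.013
6 5.55 -0.817 [0.6 3.3 3.4] [ 1.13  0.14 -0.13] 0.0129
7 5.8 -0.911 [-0.7  4.4  2.7] [ 1.49  0.24 -0.14] 0.0134
8 6.05 -1.005 [-0.4  4.3  3.7] [ 1.66  0.22 -0.08] 0.0138
9 6.3 -1.1 [-1.4  5.5  3.6] [ 1.94  0.54 -0.5 ] 0.0132
10 6.55 -1.193 [-1.3  5.3  3.6] [ 1.89  0.52 -0.31] 0.0131
11 6.8 -1.287 [-1.5  4.6  3.5] [1.9  0.48 0.  ] 0.0135
12 7.05 -1.381 [-1.6  5.9  3.7] [ 1.95  0.47 -0.04] 0.0135
```

Run:
```python
from h import *
dwell(.2);set_gripper(.05)
s=observe();p=np.array(s['tcp_pos'],float);p[2]=.25;move_straight(p,feed=.15)
# look from behind the shaker as before
reach([.470,-.242,.30],down(YAW+np.pi))
c=snap('wrist','w2');snap('top','t2');print(observe()['time'])
cv2.imwrite('pics/w2c.png',cv2.resize(c['frame'][115:295,200:370],None,fx=3.3,fy=3.3,interpolation=cv2.INTER_CUBIC))
```

```text
9.775
```

View pics/w2c.png

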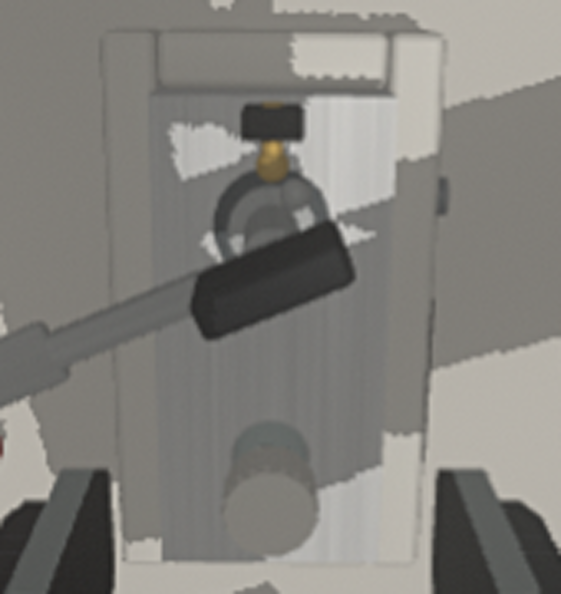

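The knob is open, with the arm swung left in the crop about 67° from its start. The cap is now fully visible at crop (270,513). I'll compute the positions and check that the final pose is reachable.

Run:
```python
from h import *
c=ld('w2'); W=lambda u,v,z:onz(c,200+u/3.3,115+v/3.3,z)
cap=W(270,513,.123);l,r=W(222,513,.123),W(318,513,.123);print('cap',cap,np.linalg.norm(l-r))
k1,k2=W(203,325,.169),W(346,262,.169); d=k1-k2;print('bar',np.degrees(np.arctan2(d[1],d[0])),np.hypot(*d[:2]))
print('open approx rad',np.radians(71.8)-np.arctan2(d[1],d[0]))
q0=inverse_kinematics([*cap[:2],.25],down(YAW+np.pi));print('lift',np.round(q0,2))
R0=R.from_rotvec(down(YAW+np.pi)); mid=np.array([.544,.19,.25])
for jaw in range(0,360,45):
  for az in range(0,360,45):
    h=np.array([np.cos(np.radians(az)),np.sin(np.radians(az)),0])
    ax=np.cross([0,0,-1],h); Rt=R.from_rotvec(ax*np.pi/4)*R.from_rotvec(down(np.radians(jaw)))
    dz=Rt.apply([0,0,1]); tcp=mid-dz*(.042-.0187)
    try: q=inverse_kinematics(tcp,Rt.as_rotvec())
    except Exception as e: q=None
    if q is not None:
        dq=np.abs(np.array(q)-q0); 
        if dq.max()<1.2: print(jaw,az,np.round(q,2),dq.max().round(2))
```

```text
cap [ 0.50012388 -0.15099539  0.123     ] 0.0340765785295339
bar 6.516142375324217 0.044406458981973596
open approx rad 1.1394182639537969
lift [ 0.08  0.09 -0.29  0.   -1.19 -0.4 ]
90 90 [ 0.08  0.21 -0.06 -0.81 -1.33 -1.43] 1.03
135 45 [ 0.49 -0.15 -0.55 -0.49 -0.46 -0.91] 0.73
135 90 [ 0.08  0.21 -0.06 -0.81 -1.33 -0.65] 0.81
135 135 [ 0.2   0.5   0.33 -0.66 -1.84 -1.01] 0.66
135 180 [ 0.44  0.68  0.53 -0.36 -2.13 -1.3 ] 0.94
135 225 [ 0.71  0.67  0.34  0.06 -2.02 -1.49] 1.1
180 45 [ 0.49 -0.15 -0.55 -0.49 -0.46 -0.13] 0.73
180 90 [ 0.08  0.21 -0.06 -0.81 -1.33  0.14] 0.81
180 135 [ 0.2   0.5   0.33 -0.66 -1.84 -0.23] 0.66
180 180 [ 0.44  0.68  0.53 -0.36 -2.13 -0.52] 0.94
180 225 [ 0.71  0.67  0.34  0.06 -2.02 -0.71] 0.84
180 270 [ 0.96  0.47 -0.14  0.42 -1.64 -1.08] 0.88
225 45 [ 0.49 -0.15 -0.55 -0.49 -0.46  0.66] 1.06
225 135 [ 0.2   0.5   0.33 -0.66 -1.84  0.56] 0.95
225 180 [ 0.44  0.68  0.53 -0.36 -2.13  0.27] 0.94
225 225 [ 0.71  0.67  0.34  0.06 -2.02  0.08] 0.84
225 270 [ 0.96  0.47 -0.14  0.42 -1.64 -0.3 ] 0.88
225 315 [ 1.1   0.16 -0.71  0.82 -1.16 -0.83] 1.01
270 270 [ 0.96  0.47 -0.14  0.42 -1.64  0.49] 0.89
270 315 [ 1.1   0.16 -0.71  0.82 -1.16 -0.05] 1.01
315 315 [ 1.1   0.16 -0.71  0.82 -1.16  0.74] 1.13
```

Cap width comes out at 34.1 mm, as it should, and the knob at about 1.14 rad. Next I'll grasp the cap and draw the tube out.

Run:
```python
from h import *
T=[.4999,-.1509]
set_gripper(.07)
reach([*T,.25],down(YAW+np.pi)); move_straight([*T,.0925],feed=.08)
s=observe();print(s['time'],np.round(s['force'],1),s['tcp_pos'])
set_gripper(0.0,60)
s=observe();print(s['time'],s['gripper_width'],np.round(s['force'],1))
move_straight([*T,.13],feed=.05)
s=observe();print(s['time'],s['gripper_width'],np.round(s['force'],1))
move_straight([*T,.29],feed=.12);dwell(.2)
s=observe();print(s['time'],s['gripper_width'],np.round(s['force'],1),s['tcp_pos'])
c=snap('scene','s3');snap('wrist','w3')
cv2.imwrite('pics/s3c.png',cv2.resize(c['frame'][80:300,150:400],None,fx=2.6,fy=2.6,interpolation=cv2.INTER_CUBIC))
```

```text
12.7333 [-0.   0.3 -0.1] [ 0.50012959 -0.15090817  0.09287   ]
13.1583 0.032402519421235856 [-1.7  0.3  4.8]
14.0583 0.03243702981811692 [ 0.5  0.3 -0.8]
15.7417 0.032057526685120394 [-0.1  0.2 -1.7] [ 0.49973935 -0.15089845  0.28949929]
```

View pics/s3c.png

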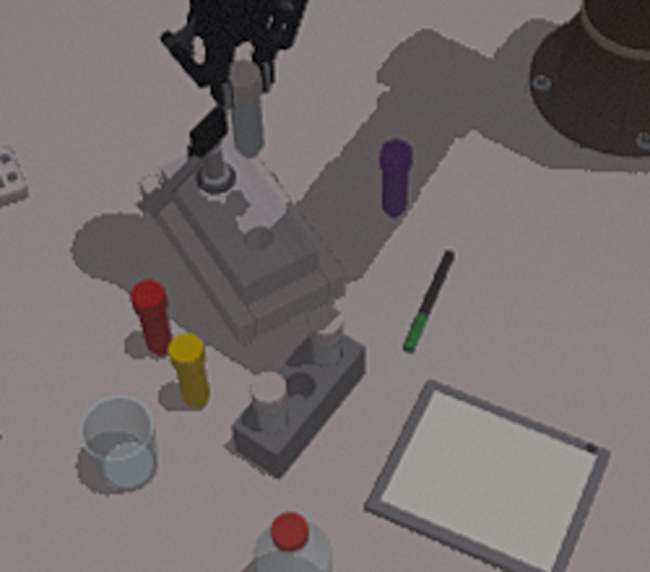

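The tube is held clear of the empty well at crop (245,110), and the knob is still open. Next I'll carry it over the panel and tilt it.

Run:
```python
from h import *
mid=np.array([.544,.19,.26])
jaw=np.pi
reach([.53,.17,.29],down(jaw))
s=observe();print(s['time'],s['gripper_width'])
Rd=R.from_rotvec(down(jaw));h=np.array([1,1,0])/2**.5;ax=np.cross([0,0,-1],h)
for f in(.5,1):
    Rt=R.from_rotvec(ax*np.pi/4*f)*Rd;dz=Rt.apply([0,0,1])
    reach(mid-dz*(.042-.0187),Rt.as_rotvec())
dwell(.5)
s=observe();print(s['time'],s['gripper_width'],s['tcp_pos'],mid-dz*.0233,np.abs(s['joint_vel']).max())
z=R.from_rotvec(s['tool_rot']).apply([0,0,1]);print('tilt',np.degrees(np.arccos(-z[2])))
t=snap('top','t4');c=snap('scene','s4');snap('wrist','w4')
tm=np.array(s['tcp_pos'])+z*.0233
print('top px',proj(t,[tm,tm+z*.054,tm-z*.042]),'scene px',proj(c,[tm,tm+z*.054,tm-z*.042]))
im=np.hstack([cv2.resize(x['frame'][a:a+200,b:b+200],(400,400),interpolation=cv2.INTER_CUBIC) for x,a,b in((t,110,130),(c,130,220))]);cv2.imwrite('pics/f4.png',im)
```

```text
17.0667 0.03201114550618662
18.5667 0.032765243666819654 [0.53239457 0.17867235 0.27633453] [0.53235    0.17835    0.27647559] 0.005936905618655548
tilt 44.97303972289653
top px [[203.08041483 200.0505125 ]
 [195.17045852 190.8096885 ]
 [209.56530728 207.62840889]] scene px [[348.40361084 213.75917436]
 [349.43793495 238.06497273]
 [347.58449684 194.48811124]]
```

View pics/f4.png

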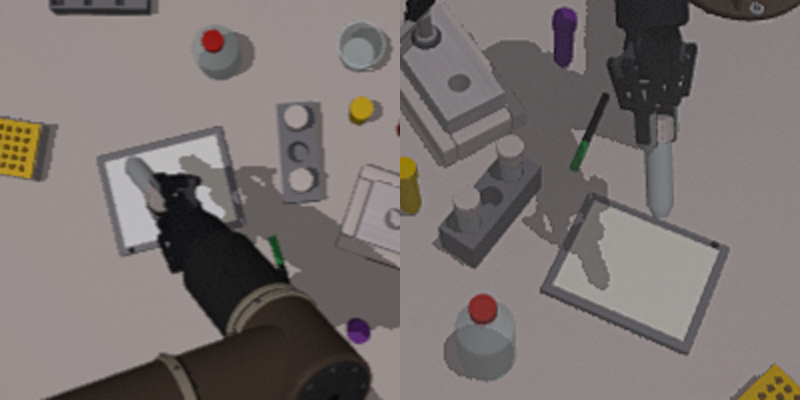

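View pics/w4.png

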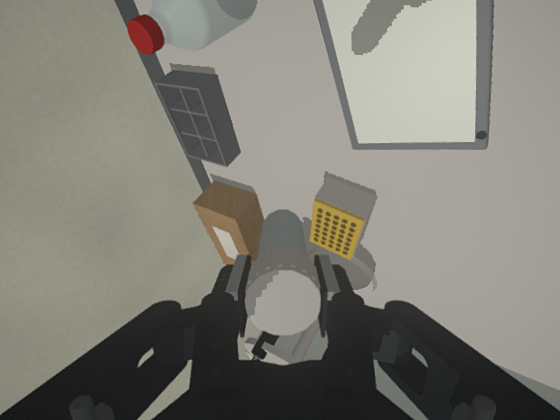

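The foot is at top pixel (195,191) and scene pixel (351,237), against predictions of (195,191) and (349,238). So the tube is aligned with the tool at 45°, and its middle is within a few mm of the panel's centre. The spares and everything else in view are unmoved.

Run:
```python
from h import *
dwell(.3)
c=camera('scene'); cv2.imwrite('pics/k5.png',cv2.resize(c['frame'][90:210,180:310],None,fx=4,fy=4,interpolation=cv2.INTER_CUBIC))
s=observe();print(s['time'],s['gripper_width'],np.abs(s['joint_vel']).max(),np.round(s['force'],1))
```

```text
19.0667 0.03253222368308557 0.002311666817220552 [ 0.2  0.6 -1.1]
```

View pics/k5.png

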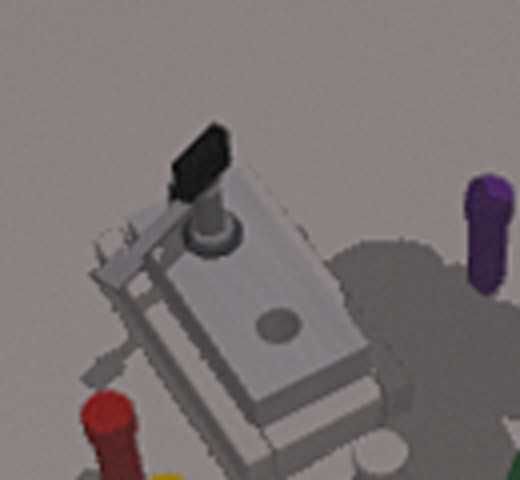

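The well at crop (278,325) is empty and the keeper arm is still swung open, so I'm handing the job in.

```bash
python3 -c "
from bench import *
hand_in()"
```

```text
the job is handed in; nothing more can be done
```

I turned the keeper knob clockwise to its open position, drew the tube out by its cap, and handed in with it held over the light panel. `hand_in()` gives no verdict.

- **Knob:** it measured about 1.14 rad in the wrist view after I let go. The last picture still showed the arm swung clear and the well empty.
- **Tube:** by the tool pose it leaned 45.0°, with its middle about 0.26 m up, roughly at the panel's centre, and its underside about 0.22 m up. In the top and scene views its foot came within 2 pixels of the prediction, so it had not slipped in the grip.
- **Grip and motion:** grip width read about 32.5 mm, slightly under the 34 mm cap, and wandered by about 0.7 mm during the carry. The arm was practically still (joint speeds under 0.003 rad/s).
- **Other things:** nothing looked shifted in the pictures I viewed. I did not measure their positions again.

Handed in at about 19 s of the 45 s allowed. No check failed.

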